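# Close the lid-labelling jig

### The arm

A 6-joint arm with a two-finger parallel gripper is mounted at the origin on the work surface. World frame = base frame: x ahead of the robot, y to its left, z up, the work surface at z = 0. Lengths are in m, angles in rad, forces in N, time in s.
With the tool pointing down it reaches from about 0.4 to 0.925 m from the base axis. Payload 3.4 kg.
Tool frame: the origin (TCP) lies midway between the tips of the shut fingers; the grasp point (between the pads) lies 19 mm behind it; x points along the fingers, y is the direction in which the jaws open and shut, and the axes are right-handed (so a half turn about x gives the same grasp; the last joint's range is limited). The gripper opens to 85 mm and grips with 20 to 120 N. Pads are 22 mm wide; open, the fingers measure 114 mm over their backs; the gripper's body (76 mm by 85 mm) begins 54 mm behind the grasp point. The pads swing forward as they close: fully open they stand 13 mm farther back than shut.
Start: joints at [1.181, 0.307, 1.506, -0, 1.328, -0.073], TCP at [0.179, 0.547, 0.231] pointing down, gripper open.
Joint ranges: [-3.12, 3.12], [-1.05, 2.28], [0.14, 2.33], [-1.42, 4.57], [0.1, 2.73], [-2.68, 2.68]. Speed limits (rad/s): [2.57, 2.57, 3.14, 3.14, 3.14, 3.14].

### API

Orientations are given as a 3x3 rotation matrix whose columns are the frame's x, y, z axes.
In Python, from bench import env gives the robot as it stands. Calls block until the motion is done:
- env.move_pose(position, orientation): joint-space move of the TCP to a pose.
- env.line_to(position, velocity=0.15, orientation=None): straight line of the TCP; orientation=None keeps the orientation; velocity is the mean speed in m/s.
- env.set_joints(angles): joint-space move.
- env.command_gripper(opening): opening from 0.0 (shut) to 1.0 (fully open); the grip force is fixed at half the most; returns when the fingers have stopped.
- env.dwell(seconds).
- env.inverse_kinematics(position, orientation): joint angles nearest the present ones, or None.
- env.capture(name): name is "scene" or "top"; returns the picture (384x512x3 uint8, red, green, blue); there is no depth.
- env.calibration(name): a dict with "intrinsics" (3x3 intrinsics, pixels), "rvec" (rotation vector, rad) and "tvec" (3), from world to camera coordinates, as OpenCV has them. Camera axes: x right, y down, z forward; pixel columns grow to the right and rows downward; lengths in m; the calibration is good to about 2 mm. A picture is of the moment at which its call begins. calibration takes no time and is no camera call.
A pose or a line that the arm cannot do raises env.Unreachable and nothing moves.
- env.finish_job(): hands the job in, once; it reports no verdict.
Readings, each from a call of its own:
- env.read_clock(): time.
- env.read_q(): joint angles.
- env.read_joint_velocities(): joint speeds.
- env.read_tau(): joint torques, N m.
- env.read_position(): TCP position.
- env.read_eef_rot(): TCP orientation.
- env.read_wrist_force(): force on the tool from outside, world axes, zero at the start.
- env.read_torque(): the same for the moment, N m.
- env.read_gripper_width(): opening from 0.0 (shut) to 1.0 (fully open).
Only numpy, scipy, OpenCV 4.12 (cv2) and the standard library are available. Lean on these libraries where they do the work, as an engineer would, in place of code of your own. Each camera call takes 0.05 s, during which the arm holds its last target.

### The job

Get the lid-labelling jig ready for labelling: push the carriage with the two lids fully home, then take the metal top plate by its upright grip and lower it over both guide pins, kept level and not dropped, until it sits flush on the jig's shoulders with the lids in its windows. Finally swing the latch round as far as it goes, so that its nose lies over the plate's edge, and let go; leave everything else on the table where it is.

Things in the scene. Friction and masses are not known exactly. Their poses are not given: they have to be found in the camera images.
- jig: Fixed lid-labelling jig, dark steel base 230 x 120 x 20 mm. Origin: centre of its underside, on the table; x runs through both guide pins, y is the way the carriage comes out, z up. Yaw within 0.3 rad of the world's axes. An aluminium shoulder (30 x 110 mm) round each pin has its top at z = 36 mm. A lug at y = -78 mm carries the latch.
- pin_a (a point): Tip of the steel guide pin at jig x = -86 mm, y = 0 (nearer the robot), at z = 86 mm. Both pins are 14 mm thick, straight up to z = 70 mm, then narrowing to a 5 mm nose.
- pin_b (a point): Tip of the like pin at jig x = +86 mm, y = 0.
- carriage (a joint): How far (m) the white lid carriage is out along jig +y: 0 = home at its stop, at most 0.095. About 1.5 N of friction; stays where left. Board 134 mm wide with two fixed gold-coloured lids, 56 mm wide, at jig x = +36 and -36 mm and jig y = the joint value, tops at z = 44 mm. Unless it is home the lids hold the plate up.
- carriage_push (a point): Middle of the outer (+y) face of the carriage's upright white push board: 70 mm wide in jig x, 8 mm thick, from z = 22 to 76 mm; this point is at z = 55 mm, at jig y = 84 mm + the joint value. Push it along the jig's -y.
- plate: Loose aluminium plate 200 x 110 x 10 mm, 0.4 to 0.65 kg, flat on the table, long side within 0.35 rad of the world's x. Origin: centre of its underside; x along its 200 mm, z up. Holes 16 mm wide at x = +86 and -86 mm, y = 0, for the pins; windows 64 mm wide at x = +36 and -36 mm for the lids. Fits either way round. Seated, its origin is at jig (0, 0, 36 mm).
- plate_grip (a point): Grasp point on the plate's upright black grip, 28 mm above the plate's top, on its centre: the grip is a slab 12 mm thick in plate x (grasp across this), 56 mm in plate y, and rises from the plate's top face at 10 mm to 55 mm above the plate's underside.
- latch (a joint): Latch angle (rad). 0 = off the plate: nose along jig +x, tail with the post along jig -x. It closes as the tail swings anticlockwise seen from above, to jig -y; 1.57 = stop, nose along jig +y over the plate's edge. Stays where left (friction 0.06 N m). Bar 16 mm wide, from z = 48.5 to 58.5 mm, 2.5 mm above a seated plate; nose 36 mm long.
- latch_post (a point): Top centre of the upright black post on the latch's tail: 12 mm thick, from jig z = 58.5 to 100.5 mm, 75 mm from the pivot. Push it sideways to swing the latch.
- latch_pivot (a point): Latch pivot axis (upright), at jig x = 0, y = -78 mm; this point is at the bar's underside, jig z = 48.5 mm.
- labeller: Bystander: blue hand labeller lying on its side, about 200 x 80 x 45 mm, origin under its body; it lies beside the plate, on either side of it.
- bottle0: Bystander: full sauce bottle, 72 mm wide, 196 mm high, origin centre of its foot.
- bottle1: Bystander: another such bottle.
- bottle2: Bystander: another such bottle.
- roll: Bystander: roll of labels lying flat, 80 mm wide, 30 mm high, origin centre of its underside.
- lidstack: Bystander: stack of three lids, 56 mm wide, 37 mm high, origin centre of its underside.
- jug: Bystander: steel jug 96 mm wide, 120 mm high, origin centre of its foot.

How it is judged:
On the way, in this order (a step that is already met when the one before it is completed fails the run):
1. the carriage is pushed fully home (value of joint carriage below 0.003 m), for 0.2 s.
2. the plate sits flush on the shoulders over both pins (value of joint carriage below 0.003 m and z of plate in the frame of jig below 0.0385 m and horizontal distance between plate and jig below 0.004 m and angle between the x axis of plate and the x axis of jig, either way round below 0.05 rad and angle between plate's own z axis and vertical below 0.03 rad), for 0.2 s.
3. the latch is swung over the plate's edge (value of joint latch above 1.4 rad and z of plate in the frame of jig below 0.0385 m and horizontal distance between plate and jig below 0.004 m and angle between the x axis of plate and the x axis of jig, either way round below 0.05 rad and angle between plate's own z axis and vertical below 0.03 rad), for 0.2 s.
At the end, for the whole second after the job is handed in: The carriage is home (within 3 mm); the plate lies at rest flush on both shoulders over both pins (underside within 2.5 mm of the shoulders' height, centre within 4 mm, in line within 0.05 rad, level within 0.03 rad); the latch is swung in past 1.4 rad of its 1.57 (all of step 3 and value of joint carriage below 0.003 m and linear speed of plate below 0.02 m/s); the robot touches nothing.
It fails at once if the plate is tilted more than 0.26 rad (15 degrees) (angle between plate's own z axis and vertical above 0.26 rad).
It fails at once if the plate is dropped down the pins (faster than 0.3 m/s while on them) (horizontal distance between plate and jig below 0.01 m and z of plate in the frame of jig below 0.085 m and linear speed of plate above 0.3 m/s).
It fails at once if a bystander is moved more than 30 mm or tipped (distance of any of labeller, bottle0, bottle1, bottle2, roll, lidstack, jug from where it was at the start of the episode above 0.03 m or angle between any of labeller, bottle0, bottle1, bottle2, roll, lidstack, jug's own z axis and vertical above 0.35 rad).
It also fails if it takes over 72 s, if anything falls off the work surface, if the arm or the gripper's body presses on something with over 40 N, if the wrist force passes 120 N, or if a joint passes its speed limit or range.

## Working session

There is one attempt and no reset: what is moved stays moved. The work goes in short steps, each a Python script; the robot and the scene stay as the last script left them, time stands still between calls to the robot, and variables do not carry over. Pictures are saved under pics/ and viewed, and the job is handed in when it is done.

```bash
mkdir -p pics; ls; python3 - <<'E'
from bench import env
import cv2,numpy as np
for n in("scene","top"):
    im=env.capture(n); cv2.imwrite(f"pics/{n}0.png",im[:,:,::-1])
    c=env.calibration(n); R,_=cv2.Rodrigues(np.array(c["rvec"],float)); print(n,c["intrinsics"],(-R.T@np.array(c["tvec"]).ravel()).round(3),R.round(3).tolist())
print(env.read_clock(),env.read_eef_rot())
E
```

```text
pics
scene [[450.52426035   0.         259.19790741]
 [  0.         450.52426035 197.01482595]
 [  0.           0.           1.        ]] [1.425 0.456 0.98 ] [[-0.456, 0.89, -0.006], [0.587, 0.296, -0.754], [-0.669, -0.347, -0.657]]
top [[399.87047756   0.         252.48253027]
 [  0.         399.87047756 188.48446059]
 [  0.           0.           1.        ]] [ 0.271 -0.025  1.299] [[-0.07, -0.998, -0.005], [-0.971, 0.07, -0.227], [0.227, -0.011, -0.974]]
0.1 [[-7.06758738e-04  3.10607480e-01  9.50538002e-01]
 [-1.73857256e-03  9.50536421e-01 -3.10608256e-01]
 [-9.99998239e-01 -1.87210439e-03 -1.31786278e-04]]
```

View pics/scene0.png

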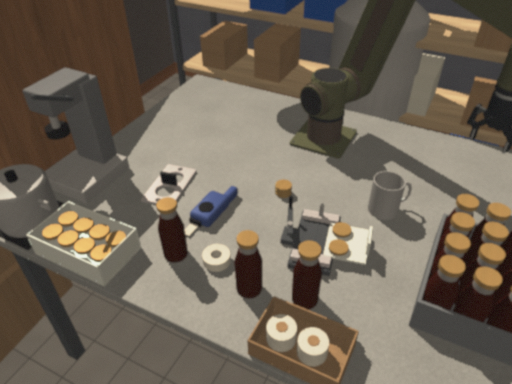

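View pics/top0.png

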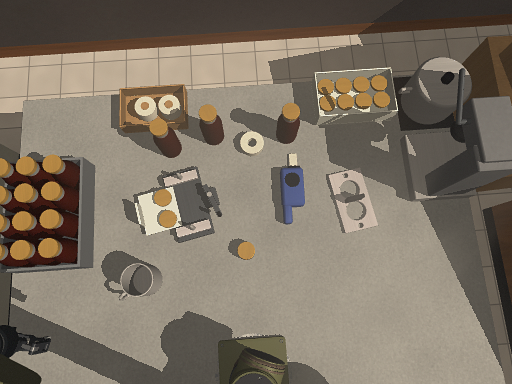

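The top view shows the jig near (188,205) with its carriage out to the left (+y), and the plate near (352,202). The labeller is at (292,190) between them. I'll enlarge both.

```bash
python3 - <<'E'
import cv2
t=cv2.imread("pics/top0.png"); s=cv2.imread("pics/scene0.png")
cv2.imwrite("pics/t_jig.png",cv2.resize(t[155:255,120:240],None,fx=6,fy=6,interpolation=cv2.INTER_CUBIC))
cv2.imwrite("pics/t_pl.png",cv2.resize(t[155:245,310:400],None,fx=6,fy=6,interpolation=cv2.INTER_CUBIC))
cv2.imwrite("pics/s_jig.png",cv2.resize(s[180:280,265:385],None,fx=6,fy=6,interpolation=cv2.INTER_CUBIC))
cv2.imwrite("pics/s_pl.png",cv2.resize(s[155:215,135:215],None,fx=8,fy=8,interpolation=cv2.INTER_CUBIC))
E
```

```text
(no output)
```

View pics/t_jig.png

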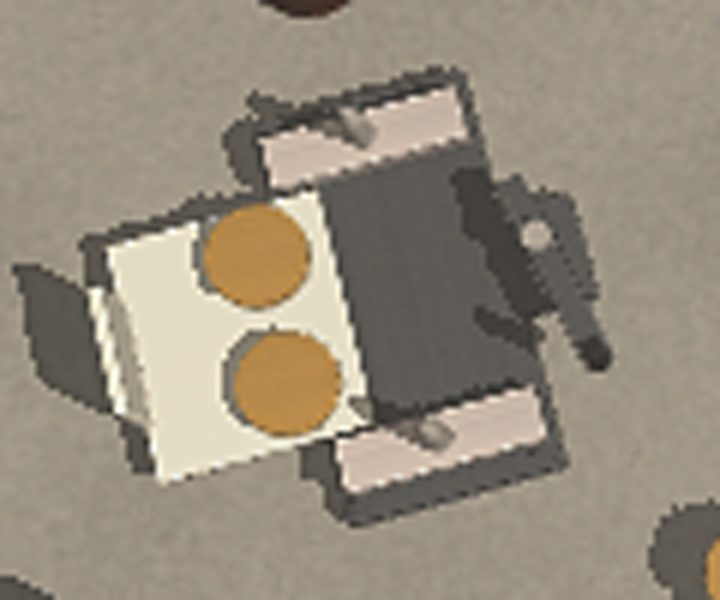

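View pics/t_pl.png

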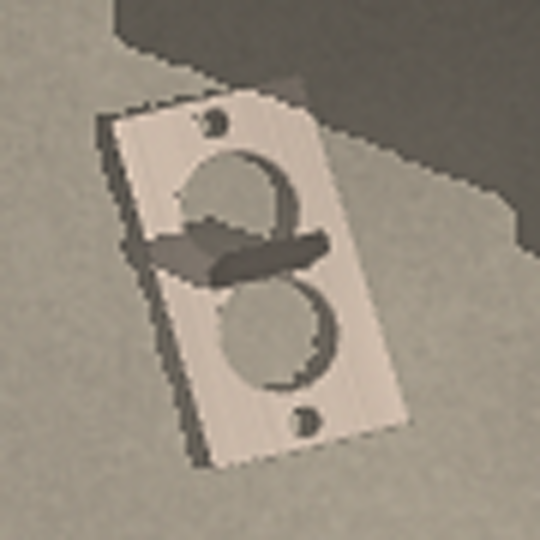

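View pics/s_jig.png

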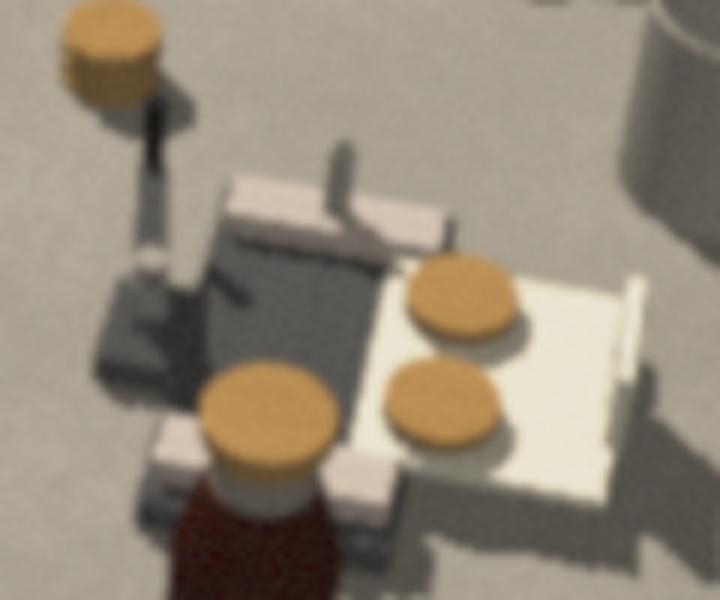

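View pics/s_pl.png

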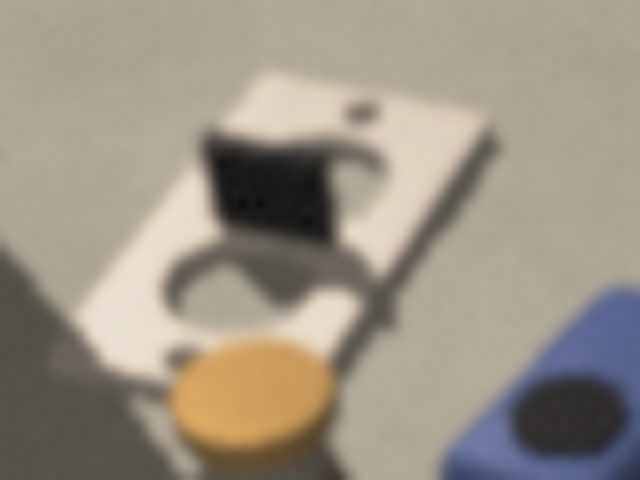

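```bash
cat > h.py <<'E'
import cv2,numpy as np
class Cam:
    def __init__(s,env,n):
        c=env.calibration(n); s.K=np.array(c["intrinsics"],float); s.rv=np.array(c["rvec"],float); s.t=np.array(c["tvec"],float).ravel()
        s.R,_=cv2.Rodrigues(s.rv); s.c=-s.R.T@s.t
    def ray(s,px):
        px=np.atleast_2d(px).astype(float); d=np.c_[px,np.ones(len(px))]@np.linalg.inv(s.K).T@s.R
        return d/np.linalg.norm(d,axis=1)[:,None]
    def onz(s,px,z):
        d=s.ray(px); return (s.c+d*((z-s.c[2])/d[:,2])[:,None])
    def proj(s,P):
        return cv2.projectPoints(np.atleast_2d(P).astype(float),s.rv,s.t,s.K,None)[0].reshape(-1,2)
def tri(c1,p1,c2,p2):
    d1=c1.ray(p1)[0];d2=c2.ray(p2)[0]
    A=np.c_[d1,-d2];x=np.linalg.lstsq(A,c2.c-c1.c,rcond=None)[0]
    a=c1.c+x[0]*d1;b=c2.c+x[1]*d2
    return (a+b)/2,np.linalg.norm(a-b)
def rect(cam,mask,z):
    cs,_=cv2.findContours(mask.astype(np.uint8),cv2.RETR_EXTERNAL,cv2.CHAIN_APPROX_NONE)
    out=[]
    for c in cs:
        if cv2.contourArea(c)<60: continue
        P=cam.onz(c.reshape(-1,2),z)[:,:2]
        r=cv2.minAreaRect((P*1000).astype(np.float32)); w,h=r[1]; a=r[2]
        if h>w: a+=90
        out.append((np.array(r[0])/1000,max(w,h),min(w,h),np.radians(a),c))
    return out
E
python3 - <<'E'
from bench import env
from h import *
t=cv2.imread("pics/top0.png"); T=Cam(env,"top"); S=Cam(env,"scene")
b,g,r=[t[:,:,i].astype(int) for i in range(3)]
print("shoulder colour",t[178,180],t[228,190],"plate",t[190,345],"table",t[250,220], "board",t[215,145])
pk=(r-b>8)&(r-b<40)&(r>170)&(r-g>8)
for box,z in(((155,245,155,222),.036),((160,240,320,385),.010)):
    m=np.zeros_like(pk); m[box[0]:box[1],box[2]:box[3]]=pk[box[0]:box[1],box[2]:box[3]]
    for o in rect(T,m,z): print(z,o[0].round(4),round(o[1],1),round(o[2],1),round(o[3],3),"area px",cv2.contourArea(o[4]))
    cv2.imwrite(f"pics/mask{int(z*1000)}.png",cv2.resize(m[box[0]:box[1],box[2]:box[3]].astype(np.uint8)*255,None,fx=6,fy=6,interpolation=0))
hsv=cv2.cvtColor(t,cv2.COLOR_BGR2HSV); m=cv2.inRange(hsv,(8,120,80),(25,255,255)); m[:185]=0;m[235:]=0;m[:,:150]=0;m[:,190:]=0
m2=m.copy()
cs,_=cv2.findContours(m,0,1)
for c in cs:
    if cv2.contourArea(c)>100:
        M=cv2.moments(c); p=[M['m10']/M['m00'],M['m01']/M['m00']]; print("lid",p,T.onz(p,.044).round(4),cv2.contourArea(c))
# hand-read pixels from the zooms
top=lambda x,y:(120+(x+.5)/6-.5,155+(y+.5)/6-.5); sc=lambda x,y:(265+(x+.5)/6-.5,180+(y+.5)/6-.5)
print("pivot screw",T.onz(top(537,235),.0585).round(4),tri(T,top(537,235),S,sc(150,256)))
print("post",T.onz(top(597,355),.1005).round(4),tri(T,top(597,355),S,sc(156,103)))
print("pinA tip?",T.onz(top(437,432),.086).round(4),tri(T,top(437,432),S,sc(345,143)))
print("pinB",T.onz(top(363,130),.086).round(4))
print("pushboard top corners",T.onz([top(97,290),top(122,412)],.076).round(4))
E
```

```text
shoulder colour [109 120 128] [80 88 94] plate [137 152 163] table [134 149 159] board [196 221 227]
0.036 [0.451 0.158] 109.3 31.8 1.741 area px 224.5
0.036 [0.6186 0.1933] 108.6 28.6 1.785 area px 198.0
0.01 [ 0.5107 -0.366 ] 199.4 110.0 0.169 area px 1062.5
lid [167.40210355987054, 218.56796116504853] [[0.4848 0.2364 0.044 ]] 206.0
lid [162.22633744855963, 197.18930041152262] [[0.5553 0.2514 0.044 ]] 202.5
pivot screw [[0.5526 0.0993 0.0585]] (array([0.55132227, 0.09996252, 0.06226019]), np.float64(0.0021541633984305075))
post [[0.4788 0.0677 0.1005]] (array([0.47963825, 0.06945408, 0.09294322]), np.float64(0.0025333063863127803))
pinA tip? [[0.4476 0.152  0.086 ]] (array([0.4478026 , 0.15680806, 0.07587581]), np.float64(0.0070482454813475285))
pinB [[0.6091 0.1849 0.086 ]]
pushboard top corners [[0.5357 0.3272 0.076 ]
 [0.4708 0.3146 0.076 ]]
```

```bash
python3 - <<'E'
import cv2,numpy as np
a=cv2.imread("pics/mask36.png");b=cv2.imread("pics/mask10.png");h=max(a.shape[0],b.shape[0])
f=lambda i:cv2.copyMakeBorder(i,0,h-i.shape[0],0,10,cv2.BORDER_CONSTANT,value=(90,90,90))
o=np.hstack([f(a),f(b)]);cv2.imwrite("pics/masks.png",cv2.resize(o,None,fx=.85,fy=.85));print(o.shape)
E
```

```text
(540, 812, 3)
```

View pics/masks.png

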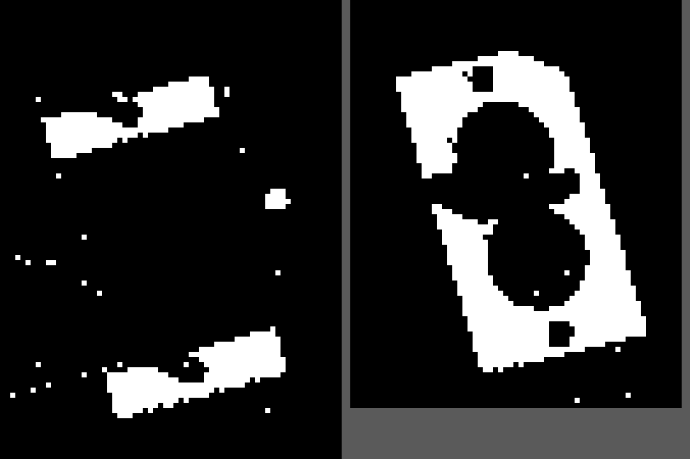

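The shoulders, lids and pivot agree on a jig at about (0.5355, 0.1757), yaw 0.208, with the carriage about 0.07 out. The plate's far right corner is cut off by shadow, which skews its rectangle, so I'll fit its edges instead.

```bash
python3 - <<'E'
from bench import env
from h import *
t=cv2.imread("pics/top0.png"); T=Cam(env,"top"); S=Cam(env,"scene")
b,g,r=[t[:,:,i].astype(int) for i in range(3)]
pk=(r-b>8)&(r-b<40)&(r>170)&(r-g>8)
m=np.zeros(pk.shape,np.uint8); m[160:240,320:385]=pk[160:240,320:385]
c=max(cv2.findContours(m,0,cv2.CHAIN_APPROX_NONE)[0],key=cv2.contourArea)
P=T.onz(c.reshape(-1,2),.010)[:,:2]
c0=np.array([.511,-.366])
yaw=.2
for it in range(6):
    u=np.array([np.cos(yaw),np.sin(yaw)]);v=np.array([-u[1],u[0]])
    L=np.c_[(P-c0)@u,(P-c0)@v]
    tl=.004 if it>1 else .007
    res={}
    ang=[]
    for s in(1,-1):
        k=(abs(L[:,1]-s*.055)<tl)&(abs(L[:,0])<.085); f=np.polyfit(L[k,0],L[k,1],1); res['y%d'%s]=(f[1],f[0],k.sum()); ang.append((f[0],k.sum()))
    k=(abs(L[:,0]+.1)<tl)&(abs(L[:,1])<.045); f=np.polyfit(L[k,1],L[k,0],1); res['x-']=(f[1],-f[0],k.sum())
    k=(abs(L[:,0]-.1)<tl)&(L[:,1]>-.005)&(L[:,1]<.045)
    if k.sum()>3: f=np.polyfit(L[k,1],L[k,0],1); res['x+']=(f[1],-f[0],k.sum())
    yaw+=np.mean([a for a,_ in ang]); c0=c0+v*(res['y1'][0]+res['y-1'][0])/2+u*((res['x-'][0]+res.get('x+',(.1,))[0])/2)
print(c0,yaw,res)
z=lambda x,y:(310+(x+.5)/6-.5,155+(y+.5)/6-.5)
H=T.onz([z(213,123),z(306,421)],.008)[:,:2]; d=H[0]-H[1]
print("holes",H.round(4),H.mean(0),np.linalg.norm(d),np.arctan2(d[1],d[0]))
# grip top edge: z .055 two ends
G=T.onz([z(325,243),z(215,275)],.055)[:,:2]; d=G[1]-G[0];print("grip",G.mean(0),np.linalg.norm(d),np.arctan2(d[1],d[0])-np.pi/2)
zs=lambda x,y:(135+(x+.5)/8-.5,155+(y+.5)/8-.5)
H=S.onz([zs(362,111),zs(183,356)],.009)[:,:2];print("scene holes",H.mean(0),np.linalg.norm(H[0]-H[1]))
# reachability
E
```

```text
[ 0.51048341 -0.36597945] 0.1693682007336697 {'y1': (np.float64(0.05343595700051398), np.float64(0.0006517462612372522), np.int64(46)), 'y-1': (np.float64(-0.0534359570005044), np.float64(-0.0006517462613407741), np.int64(47)), 'x-': (np.float64(-0.09821336660004021), np.float64(0.0029390310399954643), np.int64(25)), 'x+': (np.float64(0.09821336659993855), np.float64(-0.015727510901027076), np.int64(14))}
holes [[ 0.5954 -0.3516]
 [ 0.4261 -0.3812]] [ 0.51073356 -0.3663855 ] 0.17180736796474386 0.173332165182411
grip [ 0.50742075 -0.36062799] 0.06157900373198362 0.21316884318702045
scene holes [ 0.51140537 -0.36386801] 0.17165228090952886
```

```bash
cat >> h.py <<'E'
JO=np.array([.5355,.1757]);JY=.2085
PO=np.array([.5108,-.3660]);PY=.170
def jig(x,y,z): 
    c,s=np.cos(JY),np.sin(JY); return np.array([JO[0]+c*x-s*y,JO[1]+s*x+c*y,z])
def ori(yaw):  # tool down, jaw axis at yaw
    c,s=np.cos(yaw),np.sin(yaw); return np.array([[0,c,s],[0,s,-c],[-1,0,0]],float)
E
python3 - <<'E'
from bench import env
from h import *
T=Cam(env,"top")
for n,p,z in(("jug top",(138,275),.12),("lidstack",(246,250),.037),("crate edge",(92,240),.1),("roll",(252,143),.03),("b",(211,112),.196),("b",(160,128),.196),("b",(290,108),.196),("lab",(292,185),.045),("lab lo",(288,220),.03),("lab hi",(292,157),.03),("lab r",(303,190),.045)): print(n,T.onz(p,z).round(3))
q0=np.array(env.read_q())
for nm,P,yaw in(("pre",jig(0,.215,.045),JY),("home",jig(0,.095,.045),JY),("grasp",np.r_[PO,.02],PY),("place",jig(0,0,.15),JY),("postpre",jig(-.1,.0-.04,.1),JY),("pad",jig(0,-.17,.1),JY)):
    for k in(-1,0,1): 
        q=env.inverse_kinematics(P,ori(yaw+k*np.pi)) ; 
        print(nm,k,np.round(P,3),None if q is None else np.round(q,2))
    for k in(-.5,.5):
        q=env.inverse_kinematics(P,ori(yaw+k*np.pi)) ; 
        print(nm,k,None if q is None else np.round(q,2))
E
```

```text
jug top [[0.313 0.309 0.12 ]]
lidstack [[ 0.369 -0.006  0.037]]
crate edge [[0.427 0.452 0.1  ]]
roll [[ 0.723 -0.049  0.03 ]]
b [[0.769 0.069 0.196]]
b [[0.729 0.221 0.196]]
b [[ 0.765 -0.166  0.196]]
lab [[ 0.565 -0.168  0.045]]
lab lo [[ 0.455 -0.146  0.03 ]]
lab hi [[ 0.664 -0.178  0.03 ]]
lab r [[ 0.546 -0.201  0.045]]
pre -1 [0.491 0.386 0.045] None
pre 0 [0.491 0.386 0.045] [ 0.6   0.56  1.62 -0.    0.97  0.39]
pre 1 [0.491 0.386 0.045] None
pre -0.5 [ 0.6   0.56  1.62 -0.    0.97  1.96]
pre 0.5 [ 0.6   0.56  1.62 -0.    0.97 -1.18]
home -1 [0.516 0.269 0.045] None
home 0 [0.516 0.269 0.045] [ 0.41  0.51  1.71 -0.    0.92  0.2 ]
home 1 [0.516 0.269 0.045] None
home -0.5 [ 0.41  0.51  1.71 -0.    0.92  1.77]
home 0.5 [ 0.41  0.51  1.71 -0.    0.92 -1.37]
grasp -1 [ 0.511 -0.366  0.02 ] [-0.69  0.59  1.63 -0.    0.92  2.28]
grasp 0 [ 0.511 -0.366  0.02 ] [-0.69  0.59  1.63 -0.    0.92 -0.86]
grasp 1 [ 0.511 -0.366  0.02 ] [-0.69  0.59  1.63 -0.    0.92  2.28]
grasp -0.5 [-0.69  0.59  1.63 -0.    0.92  0.71]
grasp 0.5 [-0.69  0.59  1.63 -0.    0.92 -2.43]
place -1 [0.536 0.176 0.15 ] None
place 0 [0.536 0.176 0.15 ] [ 0.24  0.36  1.64 -0.    1.13  0.03]
place 1 [0.536 0.176 0.15 ] None
place -0.5 [ 0.24  0.36  1.64 -0.    1.13  1.6 ]
place 0.5 [ 0.24  0.36  1.64 -0.    1.13 -1.54]
postpre -1 [0.446 0.116 0.1  ] None
postpre 0 [0.446 0.116 0.1  ] [ 0.16  0.3   1.92 -0.    0.92 -0.05]
postpre 1 [0.446 0.116 0.1  ] None
postpre -0.5 [ 0.16  0.3   1.92 -0.    0.92  1.52]
postpre 0.5 [ 0.16  0.3   1.92 -0.    0.92 -1.62]
pad -1 [0.571 0.009 0.1  ] None
pad 0 [0.571 0.009 0.1  ] [-0.06  0.43  1.68 -0.    1.03 -0.27]
pad 1 [0.571 0.009 0.1  ] None
pad -0.5 [-0.06  0.43  1.68 -0.    1.03  1.3 ]
pad 0.5 [-0.06  0.43  1.68 -0.    1.03 -1.84]
```

```bash
python3 - <<'E'
from bench import env
from h import *
p=np.array(env.read_position()); R0=np.array(env.read_eef_rot())
env.line_to(p+[0,0,.09],velocity=.3)
env.command_gripper(0.0)
env.move_pose(jig(0,.188,.20),ori(JY))
env.line_to(jig(0,.188,.045),velocity=.25)
print(env.read_clock(),env.read_position(),env.read_wrist_force())
for n in("scene","top"): cv2.imwrite(f"pics/{n}1.png",env.capture(n)[:,:,::-1])
t=cv2.imread("pics/top1.png");s=cv2.imread("pics/scene1.png")
a=cv2.resize(t[140:260,100:240],(700,600),interpolation=cv2.INTER_CUBIC);cv2.imwrite("pics/z1.png",a)
E
```

```text
3.525 [0.49705185 0.36082508 0.04599473] [ 0.52536915 -0.22158798  0.19638798]
```

View pics/scene1.png

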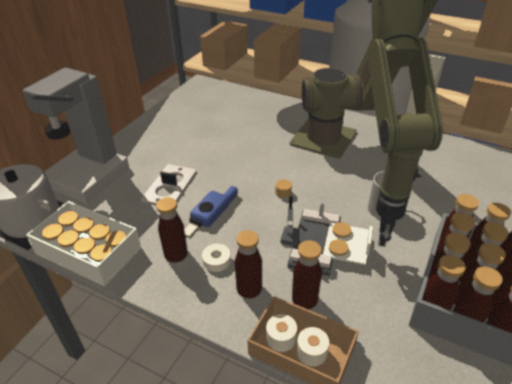

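The shut fingers are at (388,235), just outside the push board at (370,237), and clear of the jug and the crate. Now I'll push.

```bash
python3 - <<'E'
from bench import env
from h import *
d=jig(0,1,0)-jig(0,0,0); d[2]=0
env.line_to(jig(0,.115,.045),velocity=.12)
print(env.read_clock(),env.read_wrist_force())
y=.115
while y>.080:
    y-=.003; env.line_to(jig(0,y,.045),velocity=.08)
    f=np.dot(env.read_wrist_force(),d); py=np.dot(np.array(env.read_position())-jig(0,0,0),d)
    print(round(y,3),round(py,4),round(f,2))
    if f>12: break
print(env.read_clock())
cv2.imwrite("pics/top2.png",env.capture("top")[:,:,::-1])
t=cv2.imread("pics/top2.png");cv2.imwrite("pics/z2.png",cv2.resize(t[140:260,100:240],(700,600),interpolation=cv2.INTER_CUBIC))
E
```

```text
4.3833 [-0.4738659   0.15527441  0.89006678]
0.112 0.1123 0.59
0.109 0.1091 0.64
0.106 0.1057 0.84
0.103 0.1026 1.18
0.1 0.0996 0.37
0.097 0.0985 6.1
0.094 0.0984 15.64
6.1333
```

View pics/z2.png

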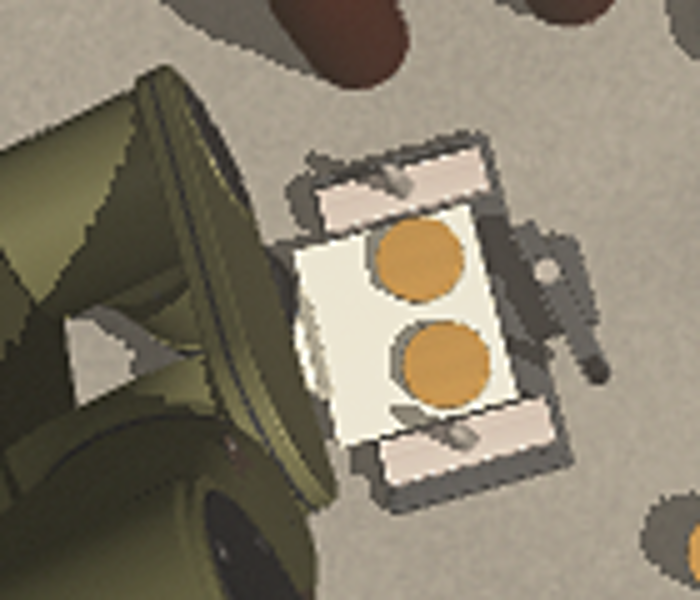

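The carriage hit its stop: force rose to 15 N with no further travel. In the picture the lids line up with the shoulders. I'll back off, use the lids to check the jig origin, then go for the plate.

```bash
python3 - <<'E'
from bench import env
from h import *
T=Cam(env,"top");S=Cam(env,"scene")
t=cv2.imread("pics/top2.png")
hsv=cv2.cvtColor(t,cv2.COLOR_BGR2HSV); m=cv2.inRange(hsv,(8,120,80),(25,255,255)); m[:175]=0;m[235:]=0;m[:,:165]=0;m[:,205:]=0
L=[]
for c in cv2.findContours(m,0,1)[0]:
    if cv2.contourArea(c)>100: M=cv2.moments(c); p=[M['m10']/M['m00'],M['m01']/M['m00']]; L.append(T.onz(p,.044)[0]);print(L[-1].round(4),cv2.contourArea(c))
L=np.array(L);d=L[1]-L[0];print("mid",L.mean(0),np.linalg.norm(d),np.arctan2(d[1],d[0]))
env.line_to(jig(0,.125,.045),velocity=.15)
env.line_to(jig(0,.125,.24),velocity=.35)
env.command_gripper(1.0)
env.move_pose(np.r_[PO,.17],ori(PY))
print(env.read_clock(),env.read_position(),env.read_eef_rot(),env.read_gripper_width())
for n in("scene","top"): cv2.imwrite(f"pics/{n}3.png",env.capture(n)[:,:,::-1])
E
```

```text
[0.4992 0.1677 0.044 ] 206.0
[0.5695 0.183  0.044 ] 194.5
mid [0.53436012 0.17533759 0.044     ] 0.0719511628934714 0.21495350571361221
10.4083 [ 0.51143427 -0.36504931  0.17020753] [[ 4.25279032e-04  9.85353367e-01  1.70524371e-01]
 [ 1.61452944e-04  1.70524317e-01 -9.85353455e-01]
 [-9.99999897e-01  4.46581825e-04 -8.65677856e-05]] 0.9981725175349815
```

View pics/scene3.png

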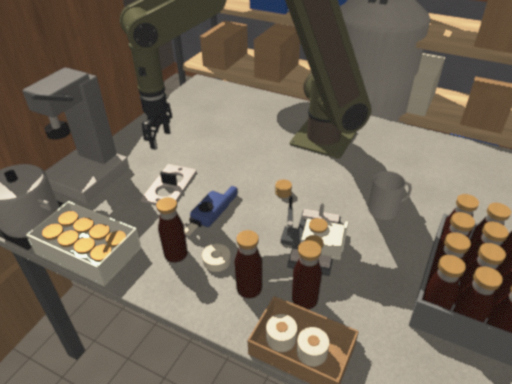

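```bash
sed -i 's/^JO=.*/JO=np.array([.5351,.1757]);JY=.2095/' h.py; python3 - <<'E'
from bench import env
from h import *
env.line_to(np.r_[PO,.019],velocity=.2)
print(env.read_position(),env.read_wrist_force())
env.command_gripper(0.0)
print(env.read_clock(),env.read_gripper_width(),env.read_position(),env.read_wrist_force())
for n in("scene","top"): cv2.imwrite(f"pics/{n}4.png",env.capture(n)[:,:,::-1])
t=cv2.imread("pics/top4.png");s=cv2.imread("pics/scene4.png")
cv2.imwrite("pics/z4.png",np.hstack([cv2.resize(s[130:210,130:220],(400,360)),cv2.resize(t[155:245,310:400],(360,360))]))
E
```

```text
[ 0.51163196 -0.36653242  0.01985918] [ 0.26823412  0.26858154 -0.14980832]
12.0833 0.1309365939909819 [ 0.51062925 -0.36622851  0.0194778 ] [-1.59829157  0.47535453  4.11029835]
```

View pics/z4.png

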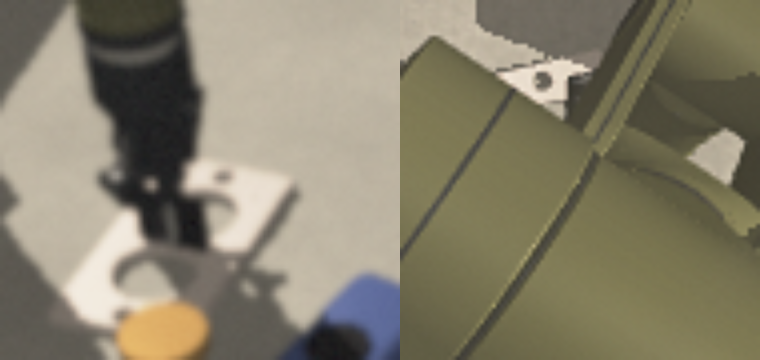

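The gripper reads 11 mm on the 12 mm grip, and the scene view shows the fingers across the slab at its middle. Now I'll lift and carry.

```bash
python3 - <<'E'
from bench import env
from h import *
p=np.array(env.read_position())
env.line_to(np.r_[p[:2],.035],velocity=.06); 
f=np.array(env.read_wrist_force()); print("lift",f,env.read_torque(),env.read_gripper_width())
env.line_to(np.r_[p[:2],.165],velocity=.2)
env.line_to(np.r_[jig(0,0,.165)],velocity=.18,orientation=ori(JY))
env.dwell(.3)
print(env.read_clock(),env.read_position(),env.read_eef_rot()[0][1:],env.read_wrist_force(),env.read_gripper_width(),jig(0,0,0))
for n in("scene","top"): cv2.imwrite(f"pics/{n}5.png",env.capture(n)[:,:,::-1])
t=cv2.imread("pics/top5.png");s=cv2.imread("pics/scene5.png")
cv2.imwrite("pics/z5s.png",cv2.resize(s[160:280,260:400],(700,600),interpolation=2))
cv2.imwrite("pics/z5t.png",cv2.resize(t[145:255,120:250],(709,600),interpolation=2))
E
```

```text
lift [ 0.20760979  0.81533643 -6.50557663] [-0.06066397 -0.01437126  0.05957427] 0.13592400561254597
16.8667 [0.53512328 0.17555965 0.16503575] [0.97818695 0.20772646] [-0.43557016 -0.13847366 -6.68370342] 0.13296977859825343 [0.5351 0.1757 0.    ]
```

View pics/z5s.png

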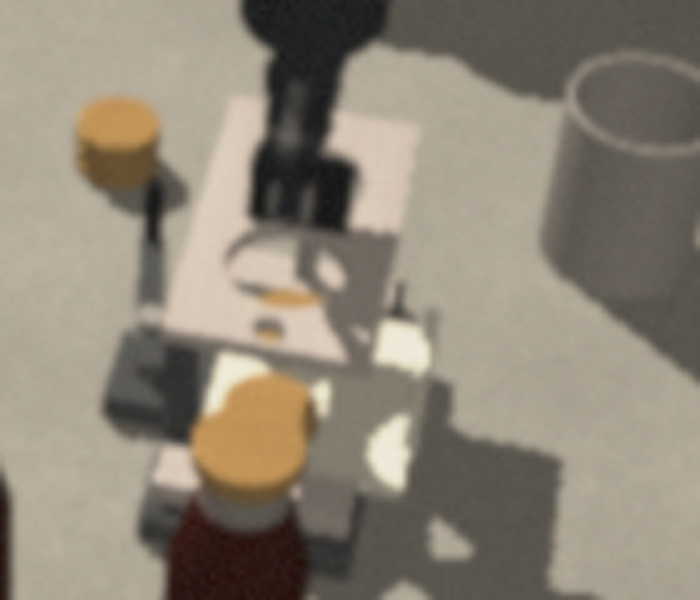

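View pics/z5t.png

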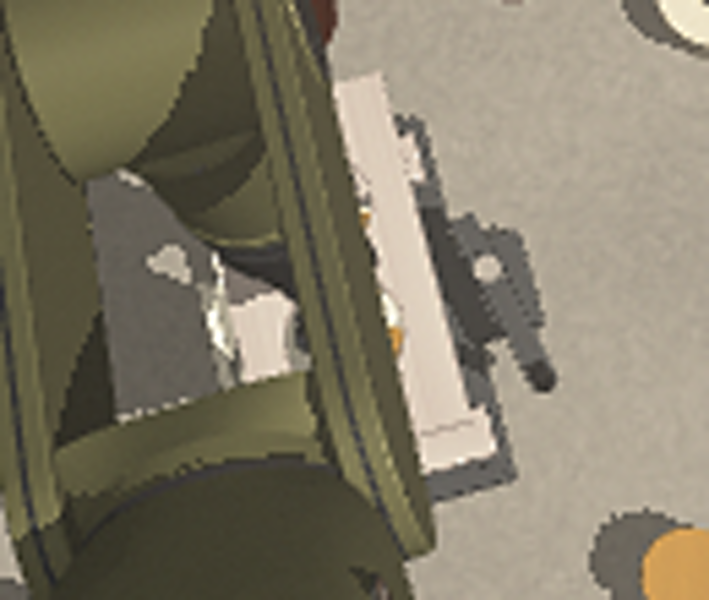

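The plate hangs level above the jig. One hole shows at zoom (268,327) in the scene view, and the plate's -y long edge runs from (380,75) to (472,410) in the top view. I'll compare these with where they should be.

```bash
python3 - <<'E'
from bench import env
from h import *
T=Cam(env,"top");S=Cam(env,"scene")
c,s=np.cos(JY),np.sin(JY); R=np.array([[c,s],[-s,c]])
loc=lambda P:((P[:,:2]-JO)@R.T*1000).round(1)
zs=lambda x,y:(260+(x+.5)/5-.5,160+(y+.5)/5-.5)
k=709/130; zt=lambda x,y:(120+(x+.5)/k-.5,145+(y+.5)/(600/110)-.5)
print("scene corners(-100,-55),(-100,55),(100,-55)",loc(S.onz([zs(230,97),zs(419,125),zs(164,326)],.156)))
print("hole (86,0)",loc(S.onz([zs(268,327)],.154)))
print("top edge y=-55",loc(T.onz([zt(380,75),zt(400,150),zt(470,410)],.156)))
# grip-side: shoulder -y edges jig, at y=-55,z=.036 : visible corners
t=cv2.imread("pics/top5.png");b,g,r=[t[:,:,i].astype(int) for i in range(3)]
pk=(r-b>8)&(r-b<45)&(r>165)&(r-g>8)
for row in range(164,218,6):
    cols=np.where(pk[row,175:215])[0]+175
    if len(cols): print(row,loc(T.onz([(cols.max()+.5,row)],.156)))
E
```

```text
scene corners(-100,-55),(-100,55),(100,-55) [[-93.3 -52.6]
 [-95.6  56.9]
 [102.2 -50.4]]
hole (86,0) [[87.1  1.7]]
top edge y=-55 [[ 98.9 -53.7]
 [ 54.5 -53.8]
 [-94.1 -54.7]]
164 [[  60.9 -121.7]]
170 [[  43. -117.]]
176 [[  25.1 -112.3]]
182 [[   7.5 -107.6]]
188 [[  3.7 -54.9]]
194 [[-25.1 -89.9]]
200 [[-33.6 -54.5]]
206 [[-52.4 -55.7]]
212 [[-79.2 -84.7]]
```

```bash
cat > desc.py <<'E'
from bench import env
from h import *
import sys,json
c,s=np.cos(JY),np.sin(JY); R=np.array([[c,s],[-s,c]])
def run(z0,z1,off,step=.004,v=.04,fzmax=12,f0=None,comp=True):
    z=z0
    while z>z1+1e-6:
        z=max(z-step,z1); env.line_to(jig(off[0],off[1],z),velocity=v)
        f=np.array(env.read_wrist_force())-f0; fl=R@f[:2]; m=np.array(env.read_torque()); p=np.array(env.read_position()); pl=R@(p[:2]-JO)
        print(f"z {z:.3f}/{p[2]:.4f} xy {pl*1e3} F {fl} {f[2]:.1f} M {m}  off {off*1e3}")
        if comp and np.linalg.norm(fl)>1.5: off=off+np.clip(fl*.00012,-.0008,.0008)
        if f[2]>fzmax: print("STOP fz");break
    return off,z
E
python3 - <<'E'
from desc import *
np.set_printoptions(precision=2,suppress=True)
env.line_to(jig(0,0,.112),velocity=.12); env.dwell(.2)
f0=np.array(env.read_wrist_force());print(f0,env.read_clock())
off,z=run(.112,.084,np.zeros(2),f0=f0)
json.dump([off.tolist(),z,f0.tolist()],open("st.json","w")); print(env.read_clock(),env.read_gripper_width())
cv2.imwrite("pics/scene6.png",env.capture("scene")[:,:,::-1]);t=cv2.imread("pics/scene6.png")
cv2.imwrite("pics/z6.png",cv2.resize(t[160:280,260:400],(700,600),interpolation=2))
E
```

```text
[ 1.07 -0.35 -6.22] 17.7583
z 0.108/0.1079 xy [-0.27 -0.01] F [-0.6   0.74] -0.9 M [-0.    0.02 -0.05]  off [0. 0.]
z 0.104/0.1036 xy [-0.38 -0.02] F [-0.32  1.06] -0.9 M [-0.01 -0.05  0.02]  off [0. 0.]
z 0.100/0.0996 xy [-0.31 -0.03] F [-1.18  0.92] -0.4 M [-0.02 -0.04  0.04]  off [0. 0.]
z 0.096/0.0956 xy [-0.33 -0.03] F [-1.25  0.81] -0.7 M [-0.03 -0.03 -0.03]  off [0. 0.]
z 0.092/0.0917 xy [-0.3  -0.03] F [-1.16  0.54] -0.5 M [-0.01  0.03 -0.03]  off [0. 0.]
z 0.088/0.0876 xy [-0.26  0.02] F [-0.52 -0.57] -0.4 M [-0.07  0.01 -0.05]  off [0. 0.]
z 0.084/0.0837 xy [-0.07  0.01] F [-2.35  0.53] 0.1 M [-0.02 -0.02  0.03]  off [0. 0.]
19.5083 0.1363600558782315
```

View pics/z6.png

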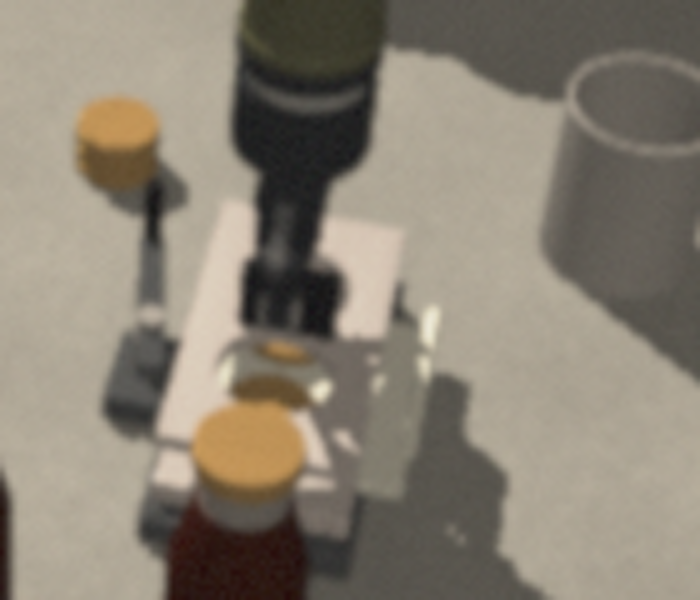

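Both pins are in: the underside is at about z = 65 mm with no upward force. I'll continue down.

```bash
python3 - <<'E'
from desc import *
np.set_printoptions(precision=2,suppress=True)
o,z,f0=json.load(open("st.json"));off=np.array(o);f0=np.array(f0)
off,z=run(z,.0555,off,f0=f0,fzmax=14)
json.dump([off.tolist(),z,f0.tolist()],open("st.json","w")); print(env.read_clock(),env.read_gripper_width())
E
```

```text
z 0.080/0.0797 xy [-0.29  0.12] F [-1.34  0.16] 0.4 M [-0.01 -0.05  0.01]  off [-0.28  0.06]
z 0.076/0.0757 xy [-0.24  0.1 ] F [-0.1   0.13] 0.5 M [-0.02  0.03 -0.04]  off [-0.28  0.06]
z 0.072/0.0717 xy [-0.25  0.11] F [-0.35 -0.36] 0.3 M [-0.07  0.03  0.01]  off [-0.28  0.06]
z 0.068/0.0677 xy [-0.24  0.1 ] F [-0.49  0.92] -0.6 M [-0.01 -0.01 -0.01]  off [-0.28  0.06]
z 0.064/0.0637 xy [-0.26  0.13] F [-1.23  0.74] -0.1 M [-0.08 -0.07  0.01]  off [-0.28  0.06]
z 0.060/0.0597 xy [-0.28  0.11] F [-2.03  0.74] 0.6 M [-0.02 -0.02  0.  ]  off [-0.28  0.06]
z 0.056/0.0558 xy [-0.33  0.21] F [-0.8   0.91] 0.4 M [-0.03 -0.06  0.07]  off [-0.53  0.15]
z 0.056/0.0555 xy [-0.38  0.2 ] F [-0.79  0.49] 0.1 M [-0.05 -0.04  0.02]  off [-0.53  0.15]
21.5583 0.1308613067503143
```

Smooth so far. Next are the last fractions of a millimetre until contact, then release.

```bash
python3 - <<'E'
from desc import *
np.set_printoptions(precision=2,suppress=True)
o,z,f0=json.load(open("st.json"));off=np.array(o);f0=np.array(f0)
off,z=run(z,.0505,off,step=.001,v=.03,f0=f0,fzmax=7)
json.dump([off.tolist(),z,f0.tolist()],open("st.json","w")); print(env.read_clock(),env.read_wrist_force())
cv2.imwrite("pics/scene7.png",env.capture("scene")[:,:,::-1]);t=cv2.imread("pics/scene7.png")
cv2.imwrite("pics/z7.png",cv2.resize(t[160:280,260:400],(700,600),interpolation=2))
E
```

```text
z 0.054/0.0555 xy [-0.36  0.19] F [-2.59  0.22] 10.1 M [-0.1   0.54  0.02]  off [-0.53  0.15]
STOP fz
21.8083 [-1.51 -0.68  3.86]
```

View pics/z7.png

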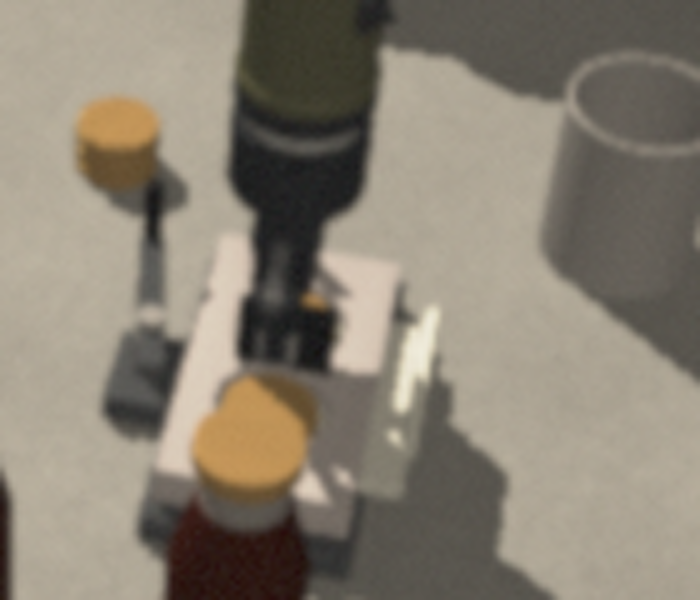

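Contact came at 10 N with the TCP at 55.5 mm, so the underside is at about 36.5 mm and flush in the picture. I'll release, retreat and inspect.

```bash
python3 - <<'E'
from desc import *
np.set_printoptions(precision=3,suppress=True)
env.command_gripper(0.6)
p=np.array(env.read_position());print(p,env.read_wrist_force(),env.read_gripper_width())
env.line_to(p+[0,0,.02],velocity=.06)
env.line_to(p+[0,0,.15],velocity=.3)
env.command_gripper(0.0)
# park aside (towards -y, over clear table) to look
env.move_pose(np.array([.40,-.12,.25]),ori(JY))
print(env.read_clock())
for n in("scene","top"): cv2.imwrite(f"pics/{n}8.png",env.capture(n)[:,:,::-1])
t=cv2.imread("pics/top8.png");cv2.imwrite("pics/z8.png",cv2.resize(t[145:255,120:250],(709,600),interpolation=2))
s=cv2.imread("pics/scene8.png");cv2.imwrite("pics/z8s.png",cv2.resize(s[160:280,260:400],(700,600),interpolation=2))
E
```

```text
[0.535 0.176 0.054] [-0.327  0.099  0.741] 0.5991884326013454
25.1667
```

View pics/z8.png

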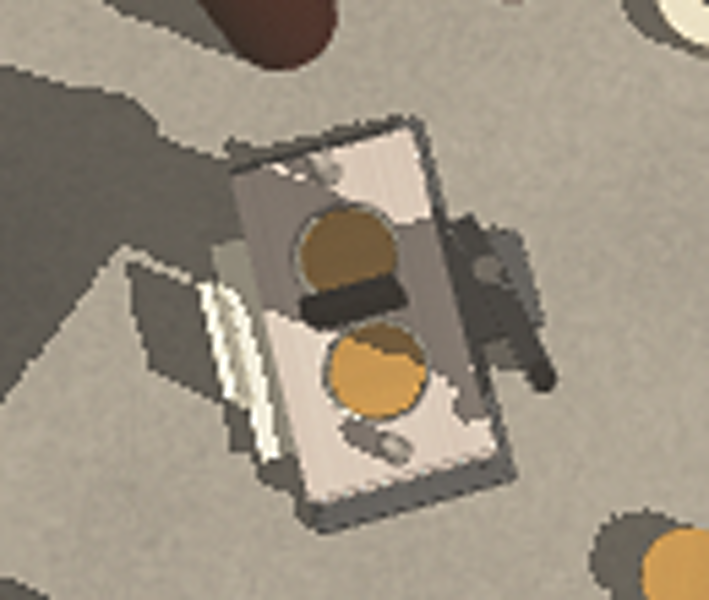

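View pics/z8s.png

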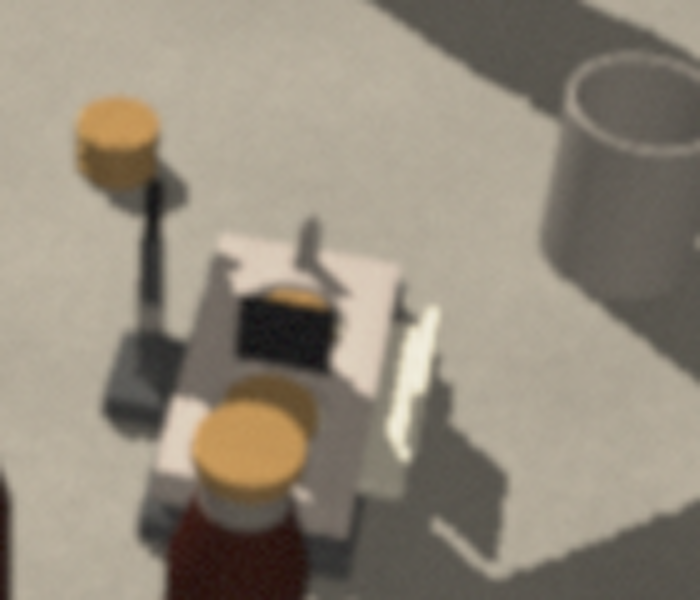

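Plate is seated over both pins with lids in the windows. The latch post top is at zoom (543,380) in the top view. Now the latch.

```bash
python3 - <<'E'
from desc import *
np.set_printoptions(precision=3,suppress=True)
T=Cam(env,"top");k=709/130
P=T.onz((120+543.5/k-.5,145+380.5/(600/110)-.5),.1005)[0]; l=R@(P[:2]-JO); d=l-[0,-.078]
ph=np.arctan2(d[1],d[0])%(2*np.pi); print("post",P,l,np.hypot(*d),"latch ang",ph-np.pi)
Rr=.075; Z=.072
fp=lambda a:jig(Rr*np.cos(a),-.078+Rr*np.sin(a),Z)
a0=ph-.45
print(fp(a0), R@(fp(a0)[:2]-JO))
a0p=fp(a0);
env.move_pose(np.r_[a0p[:2],.22],ori(JY+a0-np.pi)); env.line_to(a0p,velocity=.2)
f0=np.array(env.read_wrist_force());print(env.read_clock(),f0)
cv2.imwrite("pics/scene9.png",env.capture("scene")[:,:,::-1]);t=cv2.imread("pics/scene9.png")
cv2.imwrite("pics/z9.png",cv2.resize(t[160:280,260:400],(700,600),interpolation=2))
json.dump([a0,f0.tolist()],open("la.json","w"))
E
```

```text
post [0.477 0.068 0.101] [-0.079 -0.094] 0.08063666501325513 latch ang 0.19642651343013506
[0.476 0.103 0.072] [-0.073 -0.059]
27.1 [1.7   0.298 0.509]
```

View pics/z9.png

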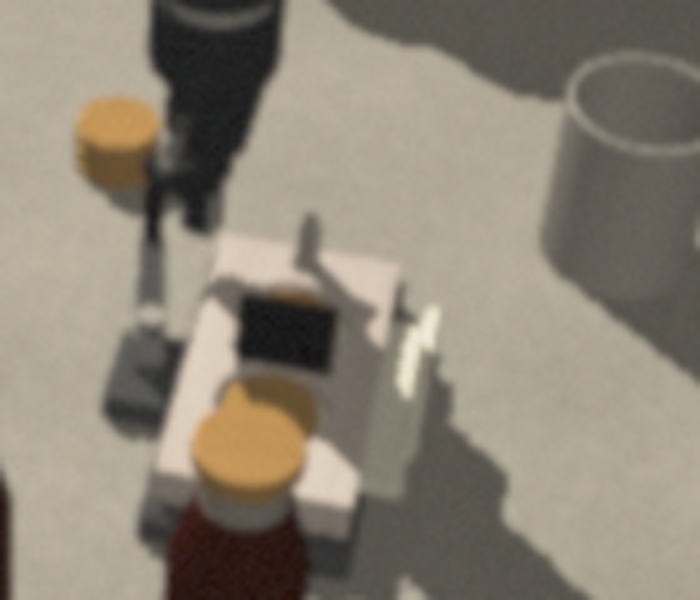

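The finger at (200,215) is between the post at (155,190) and the plate, with clearance. I'll sweep the arc.

```bash
python3 - <<'E'
from desc import *
np.set_printoptions(precision=3,suppress=True)
a,f0=json.load(open("la.json"));f0=np.array(f0);Rr=.075;Z=.072
amax=3*np.pi/2-.10
while a<amax:
    a=min(a+.07,amax)
    env.line_to(jig(Rr*np.cos(a),-.078+Rr*np.sin(a),Z),velocity=.07,orientation=ori(JY+a-np.pi))
    f=R@(np.array(env.read_wrist_force())-f0)[:2]; tg=np.array([-np.sin(a),np.cos(a)]); p=R@(np.array(env.read_position())[:2]-JO)-[0,-.078]
    ft=-f@tg; print(f"a {a-np.pi:.2f} act {np.arctan2(p[1],p[0])%(2*np.pi)-np.pi:.3f} ft {ft:.2f} fr {f@[np.cos(a),np.sin(a)]:.2f}")
    if ft>7: break
json.dump([a],open("lb.json","w"));print(env.read_clock())
for n in("scene","top"): cv2.imwrite(f"pics/{n}10.png",env.capture(n)[:,:,::-1])
t=cv2.imread("pics/scene10.png");cv2.imwrite("pics/z10.png",cv2.resize(t[160:280,260:400],(700,600),interpolation=2))
E
```

```text
a -0.18 act -0.183 ft -0.65 fr 1.84
a -0.11 act -0.115 ft 0.45 fr 1.70
a -0.04 act -0.045 ft 0.68 fr 1.49
a 0.03 act 0.025 ft 0.30 fr 1.76
a 0.10 act 0.095 ft 0.28 fr 2.10
a 0.17 act 0.165 ft 0.51 fr 1.87
a 0.24 act 0.236 ft 0.36 fr 1.75
a 0.31 act 0.305 ft 0.94 fr 1.66
a 0.38 act 0.376 ft 0.68 fr 1.65
a 0.45 act 0.446 ft 0.79 fr 1.82
a 0.52 act 0.516 ft 1.44 fr 1.33
a 0.59 act 0.586 ft 2.15 fr 0.92
a 0.66 act 0.657 ft 1.17 fr 1.28
a 0.73 act 0.727 ft 1.50 fr 1.96
a 0.80 act 0.797 ft 1.20 fr 1.10
a 0.87 act 0.867 ft 1.68 fr 0.84
a 0.94 act 0.937 ft 1.59 fr 0.74
a 1.01 act 1.007 ft 2.46 fr 0.46
a 1.08 act 1.078 ft 0.56 fr 1.22
a 1.15 act 1.147 ft 1.71 fr 1.40
a 1.22 act 1.217 ft 1.58 fr 1.19
a 1.29 act 1.288 ft 0.97 fr -0.08
a 1.36 act 1.321 ft 6.42 fr 0.16
a 1.43 act 1.328 ft 15.81 fr 2.13
33.15
```

View pics/z10.png

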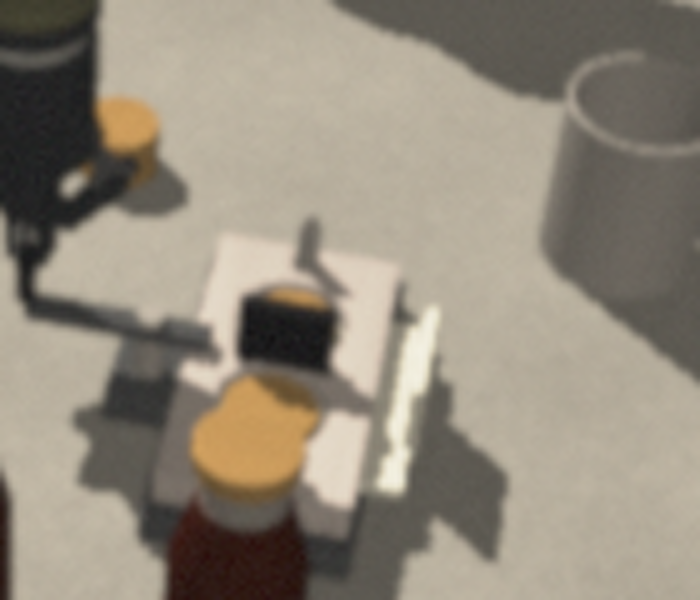

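The latch hit its stop, with force rising to 16 N at about the predicted angle (finger 1.32 + 0.25 offset ≈ 1.57). Its nose lies over the plate's edge near (205,345). I'll back off, retreat and check.

```bash
python3 - <<'E'
from desc import *
np.set_printoptions(precision=3,suppress=True)
a=np.pi+1.08;Rr=.075
env.line_to(jig(Rr*np.cos(a),-.078+Rr*np.sin(a),.072),velocity=.1)
env.line_to(jig(Rr*np.cos(a),-.078+Rr*np.sin(a),.25),velocity=.3)
env.move_pose(np.array([.40,-.15,.28]),ori(JY))
print(env.read_clock(),env.read_wrist_force())
for n in("scene","top"): cv2.imwrite(f"pics/{n}11.png",env.capture(n)[:,:,::-1])
t=cv2.imread("pics/top11.png");cv2.imwrite("pics/z11.png",cv2.resize(t[145:255,120:250],(709,600),interpolation=2))
E
```

```text
35.3417 [ 0.245  0.487 -0.855]
```

View pics/z11.png

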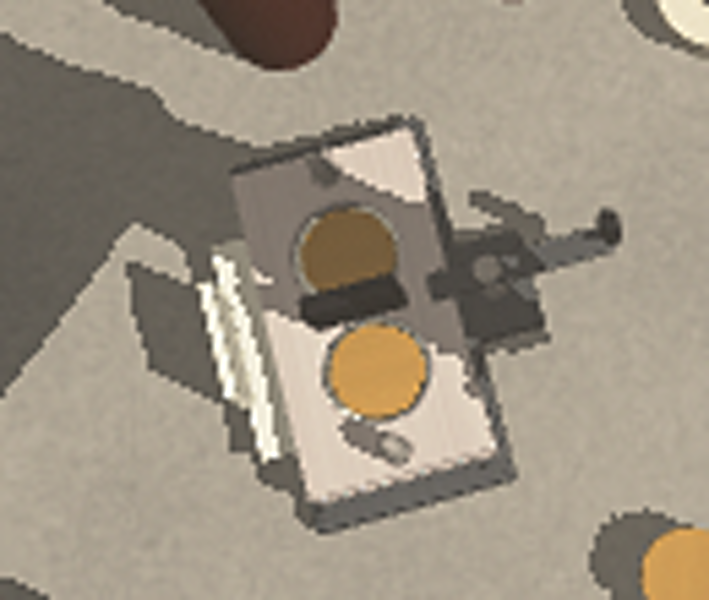

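View pics/scene11.png

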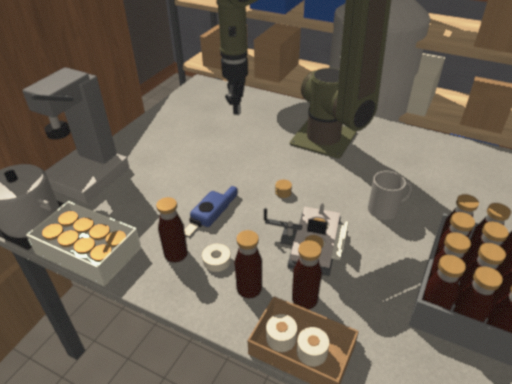

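The top view shows the nose at (440,285) over the plate's edge, the tail's post at (608,222), and the lids concentric in the windows. One number check on the latch and plate, then I'll hand in.

```bash
python3 - <<'E'
from desc import *
np.set_printoptions(precision=4,suppress=True)
T=Cam(env,"top");k=709/130;zt=lambda x,y:(120+(x+.5)/k-.5,145+(y+.5)/k-.5)
l=R@(T.onz(zt(608,222),.1005)[0][:2]-JO);d=l-[0,-.078];ang=np.arctan2(d[1],d[0])%(2*np.pi)-np.pi
print("post",l,"latch",ang)
for c,e in(((235,172),"100,55"),((412,130),"100,-55"),((497,452),"-100,-55"),((308,500),"-100,55")): print(e,(R@(T.onz(zt(*c),.046)[0][:2]-JO)*1000).round(1))
if ang>1.45: env.finish_job();print("handed in",env.read_clock())
E
```

```text
post [-0.0019 -0.1524] latch 1.544596611383212
100,55 [102.7  52.3]
100,-55 [ 98.6 -55.3]
-100,-55 [-102.3  -55.2]
-100,55 [-99.1  56.2]
the job is handed in; nothing more can be done
the job is handed in; nothing more can be done
```

The job is handed in, at about 35 s on the robot's clock. All three steps look complete, though no verdict is reported.

- **Carriage:** I pushed it until it hit its stop, where the force rose to about 16 N. Measured in the picture afterwards, the lids sat on the jig's centre to within about 1 mm.
- **Plate:** I gripped it by the upright grip and lowered it over both pins in small steps. Contact came at an underside height of about 36.5 mm. After release its four corners measured within about 3 mm of a centred, aligned plate. That is about the picture's resolution, and the corners average out to within about 1 mm of centre.
- **Latch:** I swung it to its stop, where the force rose to about 16 N. The last picture gave an angle of about 1.54 rad, with the nose over the plate's edge.
- **Arm and bystanders:** The gripper is parked clear of everything. The bystanders look unmoved in the last picture; I did not measure them.

Two measurements disagreed. The scene camera read about 2 mm away from the top camera, so I used the top camera. An early plate angle read by eye from the grip was 0.21 rad, against 0.17 from the plate's edges and holes; I used 0.17.

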